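# Lengthen the bench lamp's telescoping boom by one hole

### The job

The bench lamp must reach one hole further out, over the weight tray. Pinch the two snap buttons of its boom flush, draw the white sleeve out, away from the stand, until both buttons spring out of the next pair of holes, and then, with a firm but measured push, press the sleeve back towards the stand to check that it has locked. Never strain the buttons against the holes or crush the thin tube, leave the weights, jar and tray where they stand, and let go with the lamp locked at its new length.

Things in the scene. Friction and masses are not known exactly. Their poses are not given: they have to be found in the camera images.
- stand: Lamp stand screwed to the bench: grey round base (180 mm across, 14 mm thick), 25 mm post, on top a black 46 mm clamp block from which a 20 mm square inner tube runs level along this frame's +x. Origin on the bench at the post's axis, z up. The boom's axis is at y = 0, 190 mm high; nothing of the stand rises above 213 mm.
- sleeve: White square outer tube, 25 x 25 x 250 mm, that slides along the stand's x and cannot turn; friction 2.5 N. It carries the lamp head (75 x 190 x 20 mm, lower than the tube) at its far end. Origin on the tube's axis at its stand-side end, x away from the stand. The origin is 75 mm from the post's axis at the start and must end 100 mm from it (give or take 1 mm of play).
- pinch (a point): Fixed point on the boom's axis midway between the two buttons, where to pinch: 170 mm along the stand's x from the post, 190 mm high. Pinch across the boom (along the stand's y). Each button starts to move at 2 N and takes 4 N to hold flush; 20 to 30 N a side also grips the sleeve well enough to draw it. The sleeve's wall is 1.5 mm: over 45 N a side crushes it.
- start_hole (a point): Point on the sleeve's axis, 95 mm from its origin, between the pair of 11 mm side holes that the buttons stand in at the start. With both buttons flush, drawing the sleeve outwards with 10 to 20 N makes the round noses dive under the wall within 2 to 10 mm of travel. If they are not flush the sleeve stays locked.
- next_hole (a point): Point on the sleeve's axis, 70 mm from its origin (25 mm nearer the stand), between the next pair of holes; more pairs follow at 45 and 20 mm. When these reach the buttons, those snap out by themselves and stop the sleeve dead both ways (2 mm of play), so come up slowly. A check push of 17 to 22 N on the sleeve is right; under 15 N proves nothing.
- button_left: Round-nosed red snap button, 9 mm across, carried by the inner tube, standing out through a side hole of the sleeve on the stand's +y side. Origin at its nose: 170 mm along the stand's x, 190 mm high, y = +17.5 mm when out (5 mm proud), +12.5 mm when flush. Damaged if a hole's edge presses on it with more than 12 N; both buttons share a load on the sleeve (24 N in all).
- button_right: The same button on the stand's -y side (y = -17.5 mm when out, -12.5 mm when flush).
- weight_large: Loose steel 500 g knob weight, 44 mm across, 62 mm tall, standing on the bench beside the boom. Origin under its centre.
- weight_small: Loose steel 200 g knob weight, 32 mm across, 46 mm tall, standing beside the boom. Origin under its centre.
- jar: Loose amber jar with white lid, 48 mm across, 55 mm tall, standing beside the boom. Origin under its centre.
- weight_tray: Low wooden tray of small weights, 130 x 190 x 22 mm (weights to 48 mm), fixed to the bench beyond and below the lamp. Origin under its centre.

How it is judged:
By the outcome, as a careful person would: the job done as asked, in the order asked, and still so for the second after the job is handed in, with the robot touching nothing.
It also fails if it takes over 58 s, if anything falls off the work surface, if the arm or the gripper's body presses on something with over 40 N, if the wrist force passes 120 N, or if a joint passes its speed limit or range.

### The arm

A 6-joint arm with a two-finger parallel gripper is mounted at the origin on the work surface. World frame = base frame: x ahead of the robot, y to its left, z up, the work surface at z = 0. Lengths are in m, angles in degrees, forces in N, time in s.
With the tool pointing down it reaches from about 0.35 to 0.875 m from the base axis. Payload 4.2 kg.
Tool frame: the origin (TCP) lies at the very end of the fingers, on their centre line; the grasp point (between the pads) lies behind it (r.grip_point_offset is the z of the grasp point in the tool frame, in m); z points along the fingers, y is the direction in which the jaws open and shut (so a half turn about z gives the same grasp; the last joint's range is limited). The gripper opens to 87 mm and grips with 3 to 60 N. Pads are 19 mm wide; open, the fingers measure 117 mm over their backs; the gripper's body (75 mm by 190 mm) begins 51 mm behind the grasp point.
Start: joints at [-53.48, 22.042, 0.453, 0, -68.411, -14.817], TCP at [0.231, -0.581, 0.223] pointing down, gripper open.
Joint ranges: [-179.83, 179.83], [-69.29, 118.12], [-61.27, 80.66], [-181.25, 117.63], [-171.15, -9.14], [-177.46, 177.46]. Speed limits (degrees/s): [159.86, 159.86, 180, 180, 180, 180].

### API

Orientations are given as a 3x3 rotation matrix whose columns are the frame's x, y, z axes.
In Python, from station import r, capture, workorder gives the robot as it stands. The module is installed in compiled form; this text tells all that it offers.
- The arm moves only by the shell command python3 -m crank 'ROWS'. ROWS is JSON, a list of rows, each an object with "delta_rot": the turn, a rotation vector about the tool's x, y, z in rad, a list of three; "linear": the shift along the tool's x, y, z in m, a list of three; "gripper": the opening in per cent of the stroke, from 0 (shut) to 100 (fully open). A call has 1 to 10 rows; each row shifts and turns the commanded pose from where the row before left it, along the tool's axes as they then stand; what a row does not reach is not made up. A row lasts 1/8 s, in which the tool goes at most 62.5 mm and 10.7 degrees, less where a joint would pass 70% of its speed; a pose out of reach is approached as far as the arm can. A call is refused whole if a number of a shift passes 0.0625 or a number of a turn 0.188, either way. A call with a gripper value outside its range is refused whole. The fingers move at their own pace and stop on an object; the grip force is fixed at half the most. Time passes only in rows, so rows that do not move let the fingers close. It gives the time, the measured TCP pose, the force and the opening at its end, in the units of the state.
- r.sense(): the state, without advancing time (a new reading comes with each control period).
- capture(name): name is "scene" or "top"; returns a dict with "img" (400x640x3 uint8, blue, green, red), "fx", "fy", "cx", "cy" (pixels), "dist_coeffs" ([k1, k2, p1, p2, k3] as OpenCV has them; the pictures are not rectified), "world_from_camera" (4x4, takes a point from camera to world coordinates). Camera axes: x right, y down, z forward; pixel columns grow to the right and rows downward; lengths in m; the calibration is good to about 2 mm. A picture is of the moment at which its call begins. There is no depth.
- workorder.finish_job(): hands the job in, once; it reports no verdict.
The state is a dict: "time_s": time; "joints": joint angles; "joint_velocities": joint speeds; "effort": joint torques, N m; "tcp_pos": TCP position; "ee_rot": TCP orientation; "wrist_force": force on the tool from outside, world axes, zero at the start; "moment": the same for the moment, N m; "gripper_width": opening from 0.0 (shut) to 1.0 (fully open).
Only numpy, scipy, OpenCV 4.12 (cv2) and the standard library are available. Lean on these libraries where they do the work, as an engineer would, in place of code of your own. Each camera call takes 0.05 s, during which the arm holds its last target.

## Working session

There is one attempt and no reset: what is moved stays moved. The work goes in short steps, Python scripts to look and compute and a shell command to move; the robot and the scene stay as the last step left them, time stands still between calls to the robot, and variables do not carry over. Pictures are saved under pics/ and viewed, and the job is handed in when it is done.

```bash
mkdir -p pics; ls; python3 - <<'E'
from station import r,capture,workorder
import cv2
s=r.sense(); print(s, r.grip_point_offset)
for n in("scene","top"):
    c=capture(n); cv2.imwrite(f"pics/{n}0.png",c["img"]); print(n,c["fx"],c["fy"],c["cx"],c["cy"],c["dist_coeffs"],c["world_from_camera"])
E
```

```text
pics
{'time_s': 0.0, 'joints': array([-5.34785807e+01,  2.20916039e+01,  3.80259005e-01, -2.85768334e-02,
       -6.84117322e+01, -1.48175941e+01]), 'joint_velocities': array([ 0.04979041,  0.00323033, -0.04508702, -0.07974542,  0.09355799,
       -0.00609122]), 'effort': array([ 2.49167651e-04, -3.90668106e+01,  1.87407696e+01,  4.21955332e+00,
        1.10732039e-02, -2.11817869e-04]), 'tcp_pos': array([ 0.23093475, -0.58012347,  0.22145507]), 'ee_rot': array([[-9.29175871e-01, -3.69636823e-01, -9.05654803e-04],
       [-3.69637919e-01,  9.29173719e-01,  2.00225434e-03],
       [ 1.01403710e-04,  2.19521077e-03, -9.99997585e-01]]), 'wrist_force': array([ 0.64713431, -0.48263115,  0.01068144]), 'moment': array([-0.00707543,  0.01589516, -0.03006557]), 'gripper_width': 0.9993903851773764} -0.0187
scene 477.2894817370858 477.2894817370858 326.29022212122663 200.59622127112522 [-0.07770387  0.          0.          0.          0.        ] [[ 0.70910154  0.38638007 -0.58981815  1.17632482]
 [ 0.70506941 -0.3799832   0.59874026 -0.55311692]
 [ 0.00722032 -0.84043037 -0.54187144  0.69588332]
 [ 0.          0.          0.          1.        ]]
top 420.6220378447277 420.6220378447277 316.0863009174117 207.96723719051224 [-0.00869191  0.          0.          0.          0.        ] [[ 0.01263621 -0.9816175   0.19044003  0.41765901]
 [-0.99985868 -0.01029225  0.01329224  0.07735948]
 [-0.01108784 -0.19058108 -0.98160884  0.83652802]
 [ 0.          0.          0.          1.        ]]
```

View pics/scene0.png

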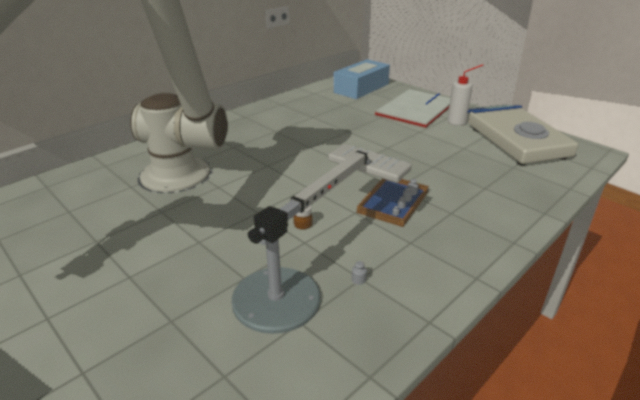

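View pics/top0.png

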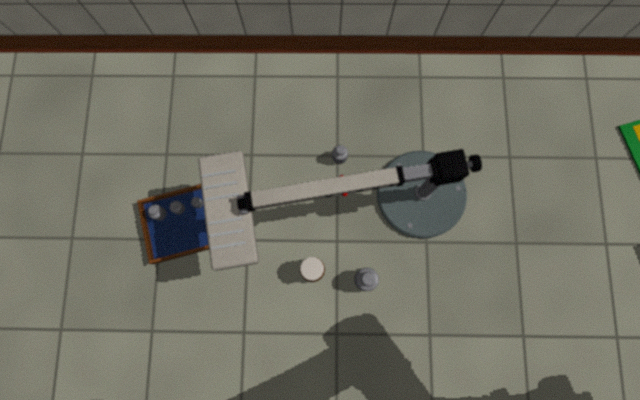

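The scene view shows the stand's base at about (276,298), the clamp at (270,225) and a button at about (330,186). In the top view the boom runs from the clamp (450,167) to the head (230,210), with red at (345,193). The jar is at (312,268) and the weights at (367,278) and (340,153).

```bash
cat > h.py <<'E'
import numpy as np,cv2
from station import r,capture,workorder
def K(c): return np.array([[c["fx"],0,c["cx"]],[0,c["fy"],c["cy"]],[0,0,1.]])
def ray(c,uv):
    n=cv2.undistortPoints(np.array(uv,float).reshape(-1,1,2),K(c),np.array(c["dist_coeffs"],float)).reshape(-1,2)
    T=np.array(c["world_from_camera"]); d=np.c_[n,np.ones(len(n))]@T[:3,:3].T
    return T[:3,3],d
def onz(c,uv,z):
    o,d=ray(c,uv); return o+d*((z-o[2])/d[:,2])[:,None]
def proj(c,P):
    T=np.linalg.inv(np.array(c["world_from_camera"])); 
    return cv2.projectPoints(np.array(P,float).reshape(-1,1,3),cv2.Rodrigues(T[:3,:3])[0],T[:3,3],K(c),np.array(c["dist_coeffs"],float))[0].reshape(-1,2)
E
python3 - <<'E'
from h import *
c=capture("top");im=c["img"]
cr=im[130:290,190:490]; cv2.imwrite("pics/topc.png",cv2.resize(cr,(800,427),interpolation=cv2.INTER_CUBIC))
s=capture("scene");cv2.imwrite("pics/scenec.png",cv2.resize(s["img"][140:340,220:440],(660,600),interpolation=cv2.INTER_CUBIC))
for n,d in(("top",c),("scene",s)):
    h=cv2.cvtColor(d["img"],cv2.COLOR_BGR2HSV)
    b,g,rr=[d["img"][...,i].astype(int) for i in range(3)]
    m=((rr>1.7*g)&(rr>1.7*b)&(rr>60)).astype(np.uint8)
    k,l,st,ce=cv2.connectedComponentsWithStats(m)
    for i in range(1,k):
        if 2<st[i,4]<300: print(n,"red",st[i],ce[i])
E
```

```text
top red [196 186   4   2   6] [197.5 186.5]
top red [342 193   6   4  17] [344.82352941 194.11764706]
top red [146 199   2   2   3] [146.66666667 199.33333333]
top red [143 201   3   1   3] [144. 201.]
top red [139 202   3   5   8] [140.    203.625]
top red [139 208   5  11  16] [141.0625 212.8125]
top red [143 222   7  24  43] [146.13953488 233.58139535]
top red [147 246   6  17  30] [149.36666667 253.6       ]
top red [203 247   4   2   5] [204.8 247.6]
top red [156 258   6   4   9] [158.55555556 259.55555556]
scene red [459  75   9   9  61] [462.86885246  79.54098361]
scene red [376 113  51  14  91] [400.95604396 119.71428571]
scene red [328 185   3   3   9] [329. 186.]
scene red [548 264   2   3   3] [548.66666667 265.        ]
scene red [546 272   4   3   5] [547.4 273.2]
scene red [543 274   2   3   3] [543.66666667 275.        ]
scene red [544 276   3   3   3] [545. 277.]
scene red [541 280   2   3   4] [541.5  281.25]
scene red [544 282   4   7  10] [545.2 285. ]
scene red [533 284   6   3   9] [535.33333333 284.77777778]
scene red [528 287   2   2   3] [528.66666667 287.6666
[... 1685 characters left out ...]
  7] [458.42857143 363.85714286]
scene red [460 362   9   5  14] [464.78571429 363.28571429]
scene red [451 370   3   2   3] [452.         370.33333333]
scene red [440 372   4   3   4] [441.5  372.75]
scene red [447 372   3   5   7] [447.71428571 374.        ]
scene red [450 374   3   6   7] [450.71428571 376.42857143]
scene red [438 379   2   3   3] [438.66666667 380.        ]
scene red [446 380   3   3   5] [447.  380.6]
scene red [452 382   2   2   3] [452.66666667 382.33333333]
scene red [433 387   3   2   3] [434.         387.33333333]
scene red [437 388   5   4   6] [439.  389.5]
scene red [432 390   3   3   4] [433.25 391.25]
scene red [433 396   4   4   7] [434.42857143 397.71428571]
```

View pics/topc.png

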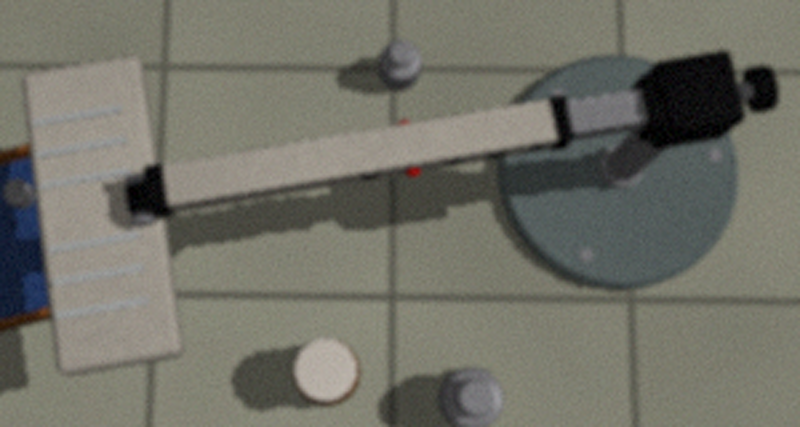

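View pics/scenec.png

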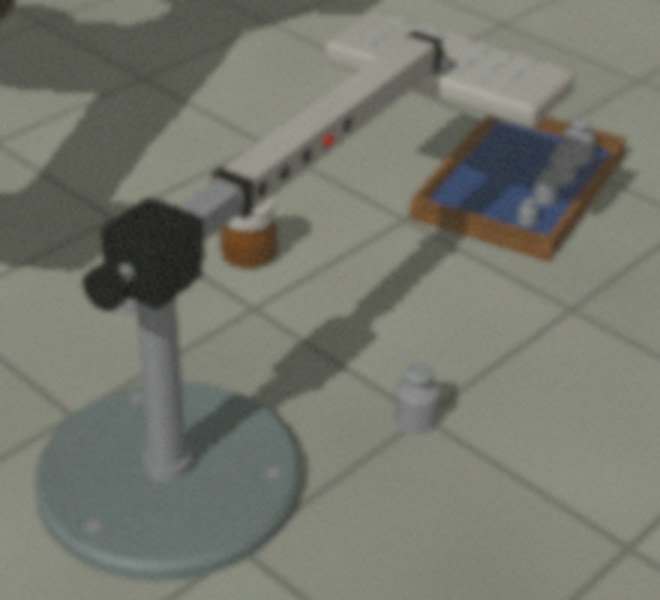

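```bash
python3 - <<'E'
from h import *
c=capture("top");s=capture("scene")
# base ellipse
for n,d,box in(("top",c,(130,250,365,480)),("scene",s,(255,340,220,335))):
    im=d["img"].astype(int); b,g,rr=im[...,0],im[...,1],im[...,2]
    m=np.zeros(b.shape,np.uint8); m[box[0]:box[1],box[2]:box[3]]=((b-rr>4)&(b>45))[box[0]:box[1],box[2]:box[3]]
    m=cv2.morphologyEx(m,cv2.MORPH_OPEN,np.ones((3,3)))
    k,l,st,ce=cv2.connectedComponentsWithStats(m); i=1+np.argmax(st[1:,4]); m=(l==i).astype(np.uint8)
    cv2.imwrite(f"pics/base_{n}.png",m*255)
    cn=max(cv2.findContours(m,0,cv2.CHAIN_APPROX_NONE)[0],key=len)
    P=onz(d,cv2.convexHull(cn)[:,0],0.014)
    ctr,rad=cv2.minEnclosingCircle(P[:,:2].astype(np.float32)); print(n,"base",ctr,rad,onz(d,[[*cv2.fitEllipse(cv2.convexHull(cn))[0]]],0.014))
# sleeve in top
g=cv2.cvtColor(c["img"],cv2.COLOR_BGR2GRAY).astype(float)
g=cv2.GaussianBlur(g,(3,3),0)
E_=[];
for u in range(262,390,4):
    col=g[150:225,u]; dg=np.gradient(col)
    v=193-(u-258)*(193-178)/(390-258)-150
    lo=int(v)
    # rising edge above / falling edge below
    a=range(max(0,lo-14),lo-2); e1=max(a,key=lambda i:dg[i]); bb=range(lo+2,lo+14); e2=min(bb,key=lambda i:dg[i])
    E_.append((u,e1+150,e2+150))
E_=np.array(E_,float); print(E_[::5])
for j in(1,2):
    P=onz(c,E_[:,[0,j]],0.2025)[:,:2]
    vx,vy,x0,y0=cv2.fitLine(P.astype(np.float32),cv2.DIST_HUBER,0,.01,.01).ravel(); print("edge",j,np.degrees(np.arctan2(vy,vx)),"x at y=0.05",x0+(0.05-y0)*vx/vy)
print("left btn",onz(c,[[344.8,194.1]],0.190)," right btn ",onz(s,[[329,186]],.19))
E
```

```text
top base (0.5977822542190552, -0.12595903873443604) 0.08564253151416779 [[ 0.58007159 -0.12668     0.014     ]]
scene base (0.6158818602561951, -0.12716054916381836) 0.09010887891054153 [[ 0.61997687 -0.13124089  0.014     ]]
[[262. 189. 205.]
 [282. 186. 202.]
 [302. 183. 198.]
 [322. 179. 195.]
 [342. 176. 192.]
 [362. 173. 188.]
 [382. 169. 185.]]
edge 1 -79.49675 x at y=0.05 0.59098196
edge 2 -79.63472 x at y=0.05 0.5662343
left btn [[0.56580918 0.04117615 0.19      ]]  right btn  [[0.59057664 0.04905463 0.19      ]]
```

View pics/base_top.png

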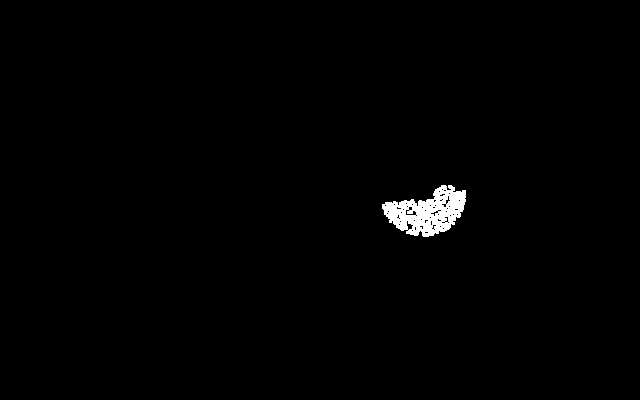

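```bash
python3 - <<'E'
from h import *
c=capture("top");s=capture("scene")
a=np.radians(79.57); u=np.array([-np.cos(a),np.sin(a),0]); v=np.array([-u[1],u[0],0]); A=np.array([0.5786,0.05,0.19])
def along(cam,uv,off):  # hit plane (P-A).v=off
    o,d=ray(cam,uv); d=d[0]; t=((A-o)@v*1.0+off-o@v*0)/(d@v); P=o+d*t; return P
for n,cam,uv,off in(("L",c,[[344.8,194.1]],.0155),("R",s,[[329,186]],-.0165)):
    for da in(0,):
        P=along(cam,uv,off); print(n,P,"axis pt",P-off*v,"along",(P-A)@u)
# right button's axis position also from the small red in top; dark holes ignored. Post: base centre from scene
p=np.array([.6159,-.1272,.19]); print("post lateral",(p-A)@v,"along from post to A",(A-p)@u)
for q in ((0,),):pass
P=A+u*0
# check: reproject predicted pinch etc
E
python3 - <<'E'
from h import *
c=capture("top");b,g,rr=[c["img"][175:198,332:352,i].astype(int) for i in range(3)]
m=(rr-np.maximum(b,g)>35); 
ys,xs=np.nonzero(m); print(list(zip(xs+332,ys+175)))
E
```

```text
L [0.56440051 0.04152019 0.19614744] axis pt [0.5796444  0.04432622 0.19614744] along -0.005769100713587165
R [0.59671233 0.04274691 0.19529911] axis pt [0.58048496 0.03975985 0.19529911] along -0.010412194968596843
post lateral -0.004604439665784105 along from post to A 0.18102466443930829
[(np.int64(341), np.int64(175)), (np.int64(342), np.int64(175)), (np.int64(345), np.int64(192)), (np.int64(343), np.int64(193)), (np.int64(344), np.int64(193)), (np.int64(345), np.int64(193)), (np.int64(346), np.int64(193)), (np.int64(347), np.int64(193)), (np.int64(342), np.int64(194)), (np.int64(343), np.int64(194)), (np.int64(344), np.int64(194)), (np.int64(345), np.int64(194)), (np.int64(346), np.int64(194)), (np.int64(347), np.int64(194)), (np.int64(343), np.int64(195)), (np.int64(344), np.int64(195)), (np.int64(345), np.int64(195)), (np.int64(346), np.int64(195)), (np.int64(347), np.int64(195)), (np.int64(345), np.int64(196))]
```

```bash
python3 - <<'E'
from h import *
c=capture("top");s=capture("scene")
a=np.radians(79.57); u=np.array([-np.cos(a),np.sin(a),0]); v=np.array([-u[1],u[0],0]); A=np.array([0.5786,0.05,0.19])
P=onz(c,[[341.5,175]],.192)[0]; print("R top",P,(P-A)@u,(P-A)@v)
P=onz(c,[[344.8,194.1]],.192)[0]; print("L top",P,(P-A)@u,(P-A)@v)
# base edge circle in top: near-side contour
im=cv2.GaussianBlur(c["img"],(5,5),0).astype(int); m=((im[...,0]-im[...,2]>2)&(im[...,0]>45)).astype(np.uint8)
m[:, :370]=0; m[:145]=0; m[245:]=0; m[:,475:]=0
m=cv2.morphologyEx(m,cv2.MORPH_CLOSE,np.ones((5,5)));m=cv2.morphologyEx(m,cv2.MORPH_OPEN,np.ones((5,5)))
k,l,st,ce=cv2.connectedComponentsWithStats(m); print(st[1:])
i=1+np.argmax(st[1:,4]); cn=max(cv2.findContours((l==i).astype(np.uint8),0,cv2.CHAIN_APPROX_NONE)[0],key=len)
P=onz(c,cv2.convexHull(cn)[:,0],.014)[:,:2]
ctr,rad=cv2.minEnclosingCircle(P.astype(np.float32)); q=np.array([*ctr,.19]); print("post top",q,rad,"lat",(q-A)@v,"pinch along from A",.17-(A-q)@u)
E
```

```text
R top [0.59632215 0.04649902 0.192     ] -0.006651446822669221 -0.016795523863284322
L top [0.56535089 0.04128808 0.192     ] -0.006169429408535644 0.014607349596075047
[[ 393  152   40   16  467]
 [ 378  178   88   59 3664]]
post top [ 0.60690737 -0.12216783  0.19      ] 0.08820043504238129 lat 0.0033286104806705213 pinch along from A -0.004447664428613218
```

```bash
python3 -m crank '[{"delta_rot":[0,0,-0.1718],"linear":[0,0,-0.015],"gripper":100},{"delta_rot":[0,0,-0.1718],"linear":[0,0,-0.015],"gripper":100},{"delta_rot":[0,0,-0.1718],"linear":[0,0,-0.015],"gripper":100},{"delta_rot":[0,0,-0.1718],"linear":[0,0,-0.015],"gripper":100},{"delta_rot":[0,0,-0.1718],"linear":[0,0,0],"gripper":100},{"delta_rot":[0,0,-0.1718],"linear":[0,0,0],"gripper":100},{"delta_rot":[0,0,-0.1718],"linear":[0,0,0],"gripper":100},{"delta_rot":[0,0,-0.1718],"linear":[0,0,0],"gripper":100},{"delta_rot":[0,0,0],"linear":[0,0,0],"gripper":100}]'
cat > st.py <<'E'
from h import *
a=np.radians(79.57); u=np.array([-np.cos(a),np.sin(a),0]); v=np.array([-u[1],u[0],0]); A=np.array([0.5786,0.05,0.19])
def rep(along=-.008,lat=0,z=.1713):
    s=r.sense(); R=s["ee_rot"]; p=s["tcp_pos"]; T=A+along*u+lat*v; T[2]=z
    print("t",round(s["time_s"],2),"tcp",p.round(4),"along(A)",round(1e3*(p-A)@u,1),"lat",round(1e3*(p-A)@v,1),"z",round(p[2],4),"w mm",round(s["gripper_width"]*87,1))
    F=s["wrist_force"]; print("F along",round(F@u,1),"lat",round(F@v,1),"z",round(F[2],1),"M",s["moment"].round(2),"q",s["joints"].round(1))
    print("to target in tool",(R.T@(T-p)).round(4),"yaw err rad about tool z", round(float(np.arcsin(np.cross(R[:,1],v)@R[:,2])),4),"Rz",R[:,2].round(3))
if __name__=="__main__": rep()
E
python3 st.py
```

```text
time_s: 1.68
tcp_pos: [0.2311, -0.5806, 0.2826]
ee_rot: [[0.179, -0.984, 0.0], [-0.984, -0.179, 0.0], [-0.0, -0.0, -1.0]]
wrist_force: [-0.1, 0.1, -0.1]
gripper_width: 1.004
t 1.68 tcp [ 0.2311 -0.5806  0.2826] along(A) -557.3 lat 455.9 z 0.2826 w mm 87.3
F along 0.1 lat 0.1 z -0.1 M [-0.02  0.09  0.02] q [-53.5  20.2   6.2  -0.  -76.   63.8]
to target in tool [-0.55   -0.455   0.1113] yaw err rad about tool z -0.0016 Rz [ 0.  0. -1.]
```

```bash
python3 -m crank '[{"delta_rot":[0,0,0],"linear":[-0.0366,-0.0303,0],"gripper":100},{"delta_rot":[0,0,0],"linear":[-0.0366,-0.0303,0],"gripper":100},{"delta_rot":[0,0,0],"linear":[-0.0366,-0.0303,0],"gripper":100},{"delta_rot":[0,0,0],"linear":[-0.0366,-0.0303,0],"gripper":100},{"delta_rot":[0,0,0],"linear":[-0.0366,-0.0303,0],"gripper":100},{"delta_rot":[0,0,0],"linear":[-0.0366,-0.0303,0],"gripper":100},{"delta_rot":[0,0,0],"linear":[-0.0366,-0.0303,0],"gripper":100},{"delta_rot":[0,0,0],"linear":[-0.0366,-0.0303,0],"gripper":100},{"delta_rot":[0,0,0],"linear":[-0.0366,-0.0303,0],"gripper":100},{"delta_rot":[0,0,0],"linear":[-0.0366,-0.0303,0],"gripper":100}]'
python3 -m crank '[{"delta_rot":[0,0,0],"linear":[-0.0366,-0.0303,0],"gripper":100},{"delta_rot":[0,0,0],"linear":[-0.0366,-0.0303,0],"gripper":100},{"delta_rot":[0,0,0],"linear":[-0.0366,-0.0303,0],"gripper":100},{"delta_rot":[0,0,0],"linear":[-0.0366,-0.0303,0],"gripper":100},{"delta_rot":[0,0,0],"linear":[-0.0366,-0.0303,0],"gripper":100},{"delta_rot":[0,0,0],"linear":[0,0,0],"gripper":100},{"delta_rot":[0,0,0],"linear":[0,0,0],"gripper":100}]'
python3 st.py
python3 - <<'E'
from h import *
for n,b in(("top",(130,290,190,490)),("scene",(60,290,220,440))):
    c=capture(n); x=c["img"][b[0]:b[1],b[2]:b[3]]; cv2.imwrite(f"pics/{n}1.png",cv2.resize(x,None,fx=2.6,fy=2.6,interpolation=cv2.INTER_CUBIC))
E
```

```text
time_s: 2.92
tcp_pos: [0.4633, -0.1643, 0.2829]
ee_rot: [[0.178, -0.984, 0.001], [-0.984, -0.178, -0.0], [0.0, -0.001, -1.0]]
wrist_force: [0.5, 0.4, 0.2]
gripper_width: 0.996
time_s: 3.8
tcp_pos: [0.5782, 0.0415, 0.2824]
ee_rot: [[0.18, -0.984, -0.001], [-0.984, -0.18, -0.0], [0.0, 0.001, -1.0]]
wrist_force: [-0.9, -0.0, -0.2]
gripper_width: 0.998
t 3.8 tcp [0.5782 0.0415 0.2824] along(A) -8.3 lat 1.9 z 0.2824 w mm 86.8
F along 0.1 lat 0.9 z -0.2 M [0.02 0.14 0.  ] q [ 20.1  15.6  -0.3   0.  -74.1  -9.7]
to target in tool [-0.0003 -0.002   0.1111] yaw err rad about tool z -0.001 Rz [-0.001 -0.    -1.   ]
```

View pics/scene1.png

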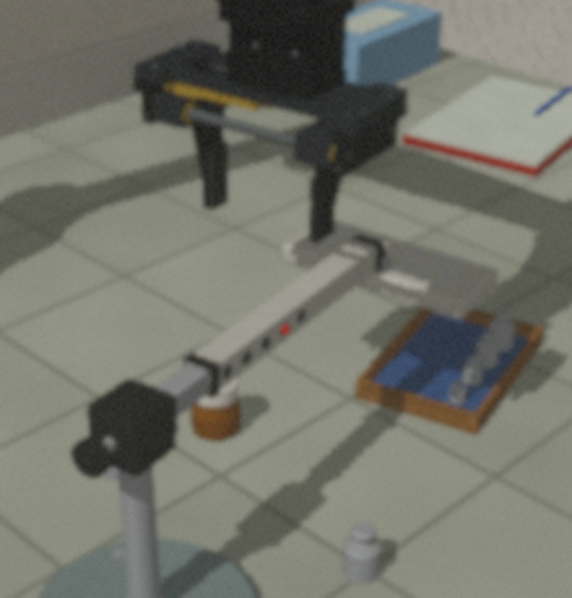

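View pics/top1.png

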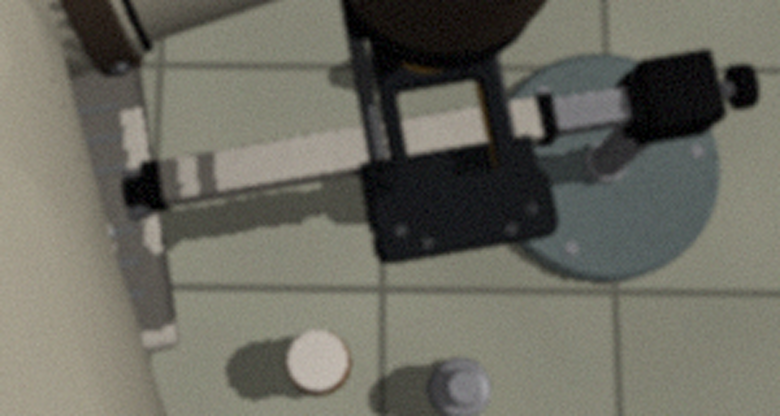

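The gripper sits square above the boom, with its two fingers straddling it near the buttons and the weights well clear. I'm lowering it now.

```bash
python3 -m crank '[{"delta_rot":[0,0,0],"linear":[0,-0.002,0.0135],"gripper":100},{"delta_rot":[0,0,0],"linear":[0,0,0.0135],"gripper":100},{"delta_rot":[0,0,0],"linear":[0,0,0.0135],"gripper":100},{"delta_rot":[0,0,0],"linear":[0,0,0.0135],"gripper":90},{"delta_rot":[0,0,0],"linear":[0,0,0.0135],"gripper":80},{"delta_rot":[0,0,0],"linear":[0,0,0.0135],"gripper":70},{"delta_rot":[0,0,0],"linear":[0,0,0.0135],"gripper":60},{"delta_rot":[0,0,0],"linear":[0,0,0.0135],"gripper":55},{"delta_rot":[0,0,0],"linear":[0,0,0.003],"gripper":55},{"delta_rot":[0,0,0],"linear":[0,0,0],"gripper":55}]'
python3 st.py
python3 - <<'E'
from h import *
for n,b in(("top",(130,290,190,490)),("scene",(100,260,240,400))):
    c=capture(n); x=c["img"][b[0]:b[1],b[2]:b[3]]; cv2.imwrite(f"pics/{n}2.png",cv2.resize(x,None,fx=2.6 if n=="top" else 3.7,fy=2.6 if n=="top" else 3.7,interpolation=cv2.INTER_CUBIC))
E
```

```text
time_s: 5.15
tcp_pos: [0.5806, 0.042, 0.1715]
ee_rot: [[0.182, -0.983, 0.0], [-0.983, -0.182, -0.0], [0.0, -0.0, -1.0]]
wrist_force: [-0.0, -0.6, 0.1]
gripper_width: 0.55
t 5.15 tcp [0.5806 0.042  0.1715] along(A) -8.2 lat -0.6 z 0.1715 w mm 47.8
F along -0.6 lat 0.1 z 0.1 M [ 0.02  0.12 -0.04] q [ 20.1  20.2 -10.    0.  -59.7  -9.6]
to target in tool [-0.0002  0.0006  0.0002] yaw err rad about tool z 0.0005 Rz [ 0. -0. -1.]
```

View pics/scene2.png

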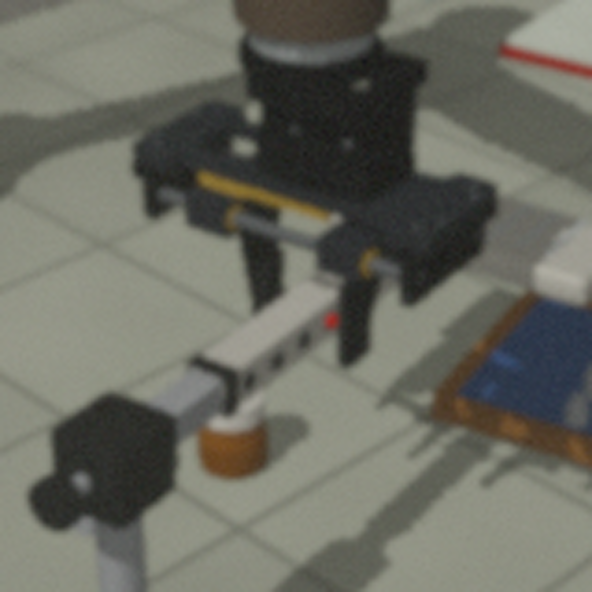

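View pics/top2.png

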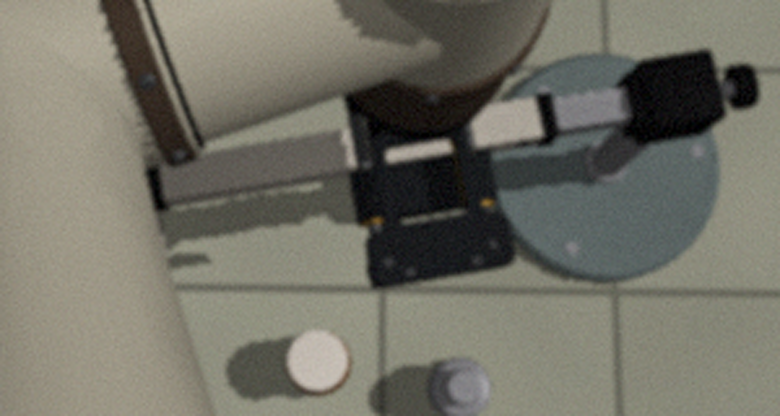

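```bash
python3 - <<'E'
from st import *
s=capture("scene"); st=r.sense(); p=st["tcp_pos"]; R=st["ee_rot"]
img=s["img"].copy()
def tool(x,y,z): return p+R@np.array([x,y,z])
# pad inner face on the -v side: tool y=-0.0239
w=.0239
for nm,yy in(("inner",-w),("outer",-w-.015)):
    q=proj(s,[tool(x,yy,z) for x in(-.0095,.0095) for z in(0,-.0374)]); print(nm,"x- (outwards) / x+ (stand)",q.round(1).tolist())
for al in(-.004,-.006,-.008,-.010,-.012):
    print(al,proj(s,[A+al*u-.0165*v]).round(1))
big=cv2.resize(img[160:215,300:370],None,fx=10,fy=10,interpolation=cv2.INTER_CUBIC)
for yy,col in((-w,(0,255,0)),(-w-.015,(255,0,255))):
  for x in(-.0095,.0095):
    for z in(0,-.0187,-.0374):
      q=proj(s,[tool(x,yy,z)])[0]; cv2.circle(big,(int((q[0]-300+.5)*10),int((q[1]-160+.5)*10)),4,col,-1)
cv2.imwrite("pics/s3.png",big)
E
```

```text
inner x- (outwards) / x+ (stand) [[335.4, 194.3], [335.7, 178.7], [330.2, 198.4], [330.4, 182.6]]
outer x- (outwards) / x+ (stand) [[341.5, 196.6], [341.9, 180.8], [336.4, 200.7], [336.7, 184.8]]
-0.004 [[330.7 186.9]]
-0.006 [[330.2 187.3]]
-0.008 [[329.6 187.7]]
-0.01 [[329.1 188.1]]
-0.012 [[328.5 188.6]]
```

View pics/s3.png

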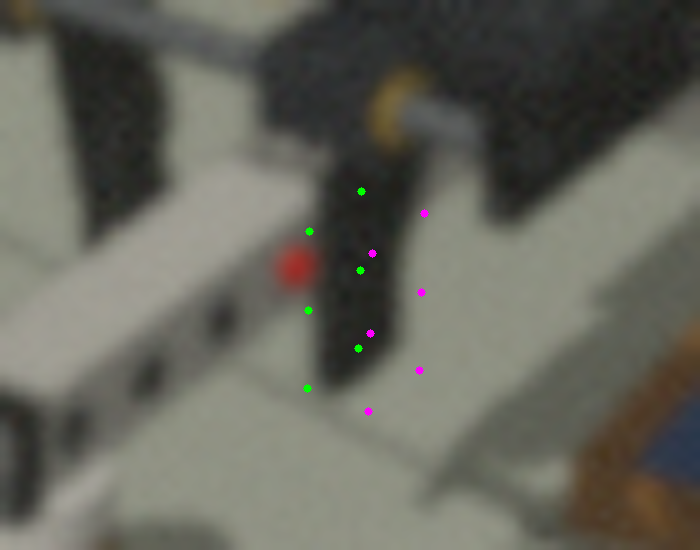

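In the scene view the red button is at (329,186), on the stand side of the finger. I'll close partway and use the wrist force to find the boom's lateral offset.

```bash
python3 -m crank '[{"delta_rot":[0,0,0],"linear":[0,0,0],"gripper":48},{"delta_rot":[0,0,0],"linear":[0,0,0],"gripper":46},{"delta_rot":[0,0,0],"linear":[0,0,0],"gripper":46}]' >/dev/null; python3 st.py
python3 -m crank '[{"delta_rot":[0,0,0],"linear":[0,0,0],"gripper":44},{"delta_rot":[0,0,0],"linear":[0,0,0],"gripper":43},{"delta_rot":[0,0,0],"linear":[0,0,0],"gripper":43}]' >/dev/null; python3 st.py
```

```text
t 5.67 tcp [0.5805 0.0421 0.1717] along(A) -8.2 lat -0.5 z 0.1717 w mm 40.5
F along 0.2 lat 0.4 z -0.0 M [-0.06  0.11 -0.  ] q [ 20.1  20.2 -10.    0.  -59.7  -9.6]
to target in tool [-0.0002  0.0005  0.0004] yaw err rad about tool z 0.0004 Rz [ 0.  0. -1.]
t 6.05 tcp [0.5805 0.042  0.1715] along(A) -8.2 lat -0.4 z 0.1715 w mm 37.1
F along 0.6 lat -0.1 z -0.0 M [0.03 0.1  0.01] q [ 20.1  20.2 -10.   -0.  -59.7  -9.6]
to target in tool [-0.0002  0.0004  0.0002] yaw err rad about tool z 0.0004 Rz [-0.  0. -1.]
```

```bash
for g in 41 39 37; do :; done
python3 -m crank '[{"delta_rot":[0,0,0],"linear":[0,0,0],"gripper":41},{"delta_rot":[0,0,0],"linear":[0,0,0],"gripper":40}]' >/dev/null; python3 st.py|head -2
python3 -m crank '[{"delta_rot":[0,0,0],"linear":[0,0,0],"gripper":39},{"delta_rot":[0,0,0],"linear":[0,0,0],"gripper":38}]' >/dev/null; python3 st.py|head -2
python3 -m crank '[{"delta_rot":[0,0,0],"linear":[0,0,0],"gripper":37},{"delta_rot":[0,0,0],"linear":[0,0,0],"gripper":36}]' >/dev/null; python3 st.py|head -2
python3 - <<'E'
from h import *
c=capture("scene");cv2.imwrite("pics/s4.png",cv2.resize(c["img"][160:215,300:370],None,fx=10,fy=10,interpolation=cv2.INTER_CUBIC))
E
```

```text
t 6.3 tcp [0.5798 0.0419 0.1714] along(A) -8.2 lat 0.3 z 0.1714 w mm 34.8
F along 0.2 lat 1.9 z 0.0 M [ 0.    0.75 -0.03] q [ 20.1  20.2 -10.1  -0.  -59.8  -9.6]
t 6.55 tcp [0.58   0.0419 0.1714] along(A) -8.2 lat 0.1 z 0.1714 w mm 33.4
F along 0.7 lat 1.2 z 0.6 M [-0.01  0.79 -0.01] q [ 20.1  20.2 -10.1  -0.  -59.8  -9.6]
t 6.8 tcp [0.5806 0.042  0.1715] along(A) -8.2 lat -0.5 z 0.1715 w mm 31.8
F along 0.4 lat 1.3 z -0.6 M [-0.07  0.44 -0.03] q [ 20.1  20.2 -10.    0.  -59.7  -9.6]
```

View pics/s4.png

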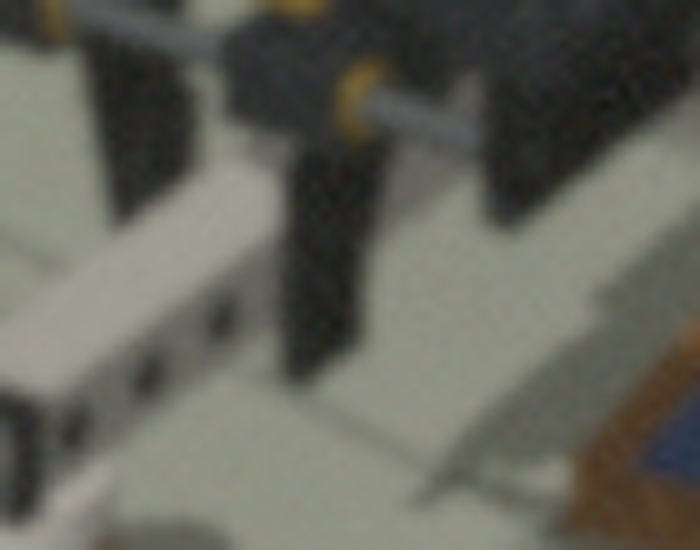

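The far finger now covers the red button, as I wanted, and both buttons were touched at about 35 mm opening. I'll shift the pads about 3 mm towards the stand so they still cover the buttons during the first of the draw, then close.

```bash
python3 -m crank '[{"delta_rot":[0,0,0],"linear":[0,0,0],"gripper":44},{"delta_rot":[0,0,0],"linear":[0.003,0.0004,0],"gripper":44},{"delta_rot":[0,0,0],"linear":[0,0,0],"gripper":44}]' >/dev/null; python3 st.py|head -2
python3 -m crank '[{"delta_rot":[0,0,0],"linear":[0,0,0],"gripper":40},{"delta_rot":[0,0,0],"linear":[0,0,0],"gripper":36},{"delta_rot":[0,0,0],"linear":[0,0,0],"gripper":32},{"delta_rot":[0,0,0],"linear":[0,0,0],"gripper":30}]' >/dev/null; python3 st.py|head -2
```

```text
t 7.22 tcp [0.5814 0.039  0.1719] along(A) -11.4 lat -0.8 z 0.1719 w mm 37.8
F along 0.2 lat 0.2 z -0.2 M [ 0.03  0.09 -0.01] q [ 19.8  20.2 -10.    0.  -59.7  -9.3]
t 7.72 tcp [0.5808 0.0389 0.1717] along(A) -11.3 lat -0.1 z 0.1717 w mm 27.3
F along -1.3 lat -0.2 z 0.9 M [-0.3   0.27  0.06] q [ 19.8  20.2 -10.    0.  -59.7  -9.3]
```

```bash
python3 -m crank '[{"delta_rot":[0,0,0],"linear":[0,0,0],"gripper":28},{"delta_rot":[0,0,0],"linear":[0,0,0],"gripper":26},{"delta_rot":[0,0,0],"linear":[0,0,0],"gripper":20},{"delta_rot":[0,0,0],"linear":[0,0,0],"gripper":10},{"delta_rot":[0,0,0],"linear":[0,0,0],"gripper":0},{"delta_rot":[0,0,0],"linear":[0,0,0],"gripper":0}]' >/dev/null; python3 st.py
```

```text
t 8.47 tcp [0.5799 0.0388 0.1717] along(A) -11.3 lat 0.7 z 0.1717 w mm 25.0
F along -0.4 lat 5.0 z 5.0 M [-0.44  1.65 -0.04] q [ 19.8  20.2 -10.1  -0.  -59.8  -9.3]
to target in tool [-0.0033 -0.0007  0.0004] yaw err rad about tool z 0.0002 Rz [-0.002 -0.    -1.   ]
```

Fully pinched at 25.0 mm, with the buttons flush. I'll relieve the small side load first, then draw gently.

```bash
python3 -m crank '[{"delta_rot":[0,0,0],"linear":[0,0.001,-0.0004],"gripper":0},{"delta_rot":[0,0,0],"linear":[0,0,0],"gripper":0}]' >/dev/null; python3 st.py|head -2
python3 -m crank '[{"delta_rot":[0,0,0],"linear":[-0.001,0,0],"gripper":0},{"delta_rot":[0,0,0],"linear":[0,0,0],"gripper":0}]' >/dev/null; python3 st.py|head -2
```

```text
t 8.72 tcp [0.5799 0.0388 0.1717] along(A) -11.3 lat 0.7 z 0.1717 w mm 25.1
F along -2.3 lat 1.8 z -0.0 M [-0.61  0.61 -0.  ] q [ 19.8  20.1 -10.2   0.  -59.7  -9.3]
t 8.97 tcp [0.5799 0.039  0.1716] along(A) -11.1 lat 0.8 z 0.1716 w mm 24.9
F along -4.8 lat 1.0 z -1.3 M [-1.53  0.21 -0.03] q [ 19.8  20.1 -10.2   0.1 -59.7  -9.5]
```

```bash
python3 -m crank '[{"delta_rot":[0,0,0],"linear":[-0.001,0,0],"gripper":0},{"delta_rot":[0,0,0],"linear":[0,0,0],"gripper":0}]' >/dev/null; python3 st.py|head -2
python3 -m crank '[{"delta_rot":[0,0,0],"linear":[-0.001,0,0],"gripper":0},{"delta_rot":[0,0,0],"linear":[0,0,0],"gripper":0}]' >/dev/null; python3 st.py|head -2
```

```text
t 9.22 tcp [0.5797 0.0396 0.1716] along(A) -10.4 lat 0.8 z 0.1716 w mm 24.7
F along -6.5 lat 0.5 z -1.2 M [-1.79  0.05 -0.  ] q [ 19.9  20.1 -10.2   0.1 -59.7  -9.5]
t 9.47 tcp [0.5796 0.0406 0.1716] along(A) -9.4 lat 0.8 z 0.1716 w mm 24.8
F along -6.9 lat 0.4 z -0.6 M [-1.83  0.04 -0.07] q [ 20.   20.1 -10.2   0.1 -59.7  -9.6]
```

```bash
for i in 1; do python3 -m crank '[{"delta_rot":[0,0,0],"linear":[-0.001,0,0],"gripper":0},{"delta_rot":[0,0,0],"linear":[0,0,0],"gripper":0}]' >/dev/null; python3 st.py|head -2; done
python3 -m crank '[{"delta_rot":[0,0,0],"linear":[-0.001,0,0],"gripper":0},{"delta_rot":[0,0,0],"linear":[0,0,0],"gripper":0}]' >/dev/null; python3 st.py|head -2
```

```text
t 9.72 tcp [0.5794 0.0414 0.1716] along(A) -8.6 lat 0.8 z 0.1716 w mm 24.4
F along -6.4 lat 0.3 z -1.2 M [-1.91  0.06  0.01] q [ 20.1  20.1 -10.2   0.1 -59.7  -9.7]
t 9.97 tcp [0.5793 0.0422 0.1716] along(A) -7.8 lat 0.8 z 0.1716 w mm 24.8
F along -6.8 lat 1.2 z -1.3 M [-1.95 -0.09  0.  ] q [ 20.2  20.1 -10.3   0.1 -59.7  -9.9]
```

```bash
python3 - <<'E'
from h import *
c=capture("scene");cv2.imwrite("pics/s5.png",cv2.resize(c["img"][160:215,300:370],None,fx=10,fy=10,interpolation=cv2.INTER_CUBIC))
E
```

```text
(no output)
```

View pics/s5.png

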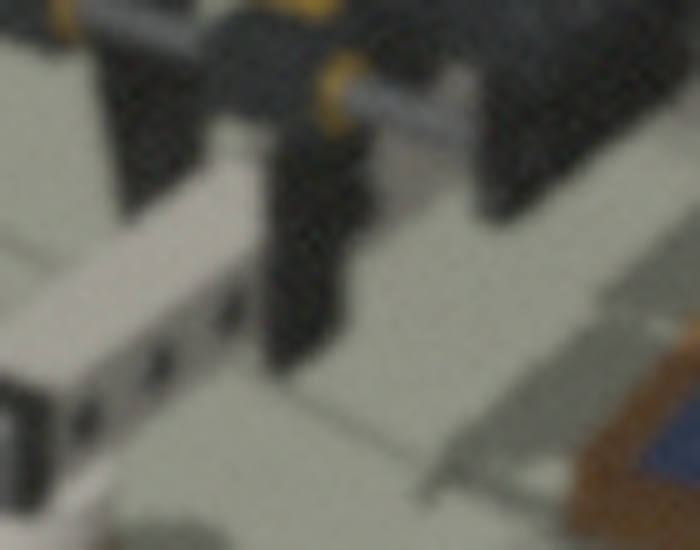

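The nearest hole has moved from (222,320) to (232,310) in the crop, about 3.5 mm, so the sleeve is following the fingers. I'll carry on.

```bash
python3 -m crank '[{"delta_rot":[0,0,0],"linear":[-0.001,0,0],"gripper":0},{"delta_rot":[0,0,0],"linear":[-0.001,0,0],"gripper":0}]' >/dev/null; python3 st.py|head -2
python3 -m crank '[{"delta_rot":[0,0,0],"linear":[-0.001,0,0],"gripper":0},{"delta_rot":[0,0,0],"linear":[-0.001,0,0],"gripper":0}]' >/dev/null; python3 st.py|head -2
```

```text
t 10.28 tcp [0.5792 0.0428 0.1717] along(A) -7.2 lat 0.7 z 0.1717 w mm 24.7
F along -15.0 lat -0.8 z -2.9 M [-4.03 -0.84  0.02] q [ 20.3  20.1 -10.3   0.3 -59.6 -10.1]
t 10.53 tcp [0.5786 0.0456 0.1717] along(A) -4.3 lat 0.8 z 0.1717 w mm 25.2
F along -6.0 lat -0.0 z 0.3 M [-1.69  0.09  0.04] q [ 20.6  20.1 -10.3   0.2 -59.6 -10.3]
```

```bash
python3 -m crank '[{"delta_rot":[0,0,0],"linear":[-0.001,0,0],"gripper":0},{"delta_rot":[0,0,0],"linear":[-0.001,0,0],"gripper":0}]' >/dev/null; python3 st.py|head -2
python3 -m crank '[{"delta_rot":[0,0,0],"linear":[-0.001,0,0],"gripper":0},{"delta_rot":[0,0,0],"linear":[0,0,0],"gripper":0}]' >/dev/null; python3 st.py|head -2
```

```text
t 10.78 tcp [0.5781 0.0485 0.1716] along(A) -1.3 lat 0.7 z 0.1716 w mm 24.4
F along -6.2 lat -0.2 z -1.7 M [-1.7   0.09 -0.01] q [ 20.8  20.1 -10.3   0.1 -59.6 -10.5]
t 11.03 tcp [0.5778 0.0499 0.1716] along(A) 0.0 lat 0.8 z 0.1716 w mm 25.0
F along -5.8 lat 0.5 z -1.8 M [-1.51  0.07 -0.06] q [ 21.   20.  -10.4   0.1 -59.6 -10.6]
```

```bash
python3 -m crank '[{"delta_rot":[0,0,0],"linear":[-0.001,0,0],"gripper":0},{"delta_rot":[0,0,0],"linear":[-0.001,0,0],"gripper":0},{"delta_rot":[0,0,0],"linear":[-0.001,0,0],"gripper":0},{"delta_rot":[0,0,0],"linear":[-0.001,0,0],"gripper":0},{"delta_rot":[0,0,0],"linear":[-0.001,0,0],"gripper":0},{"delta_rot":[0,0,0],"linear":[-0.001,0,0],"gripper":0},{"delta_rot":[0,0,0],"linear":[-0.001,0,0],"gripper":0},{"delta_rot":[0,0,0],"linear":[-0.001,0,0],"gripper":0},{"delta_rot":[0,0,0],"linear":[0,0,0],"gripper":0}]' >/dev/null; python3 st.py|head -2
python3 -m crank '[{"delta_rot":[0,0,0],"linear":[-0.001,0,0],"gripper":0},{"delta_rot":[0,0,0],"linear":[-0.0005,0,0],"gripper":0},{"delta_rot":[0,0,0],"linear":[-0.0005,0,0],"gripper":0}]' >/dev/null; python3 st.py|head -2
python3 -m crank '[{"delta_rot":[0,0,0],"linear":[-0.0005,0,0],"gripper":0},{"delta_rot":[0,0,0],"linear":[-0.0005,0,0],"gripper":0}]' >/dev/null; python3 st.py|head -2
```

```text
t 12.15 tcp [0.5762 0.0589 0.1716] along(A) 9.2 lat 0.8 z 0.1716 w mm 24.8
F along -1.1 lat -0.8 z -0.9 M [-0.48  0.31 -0.03] q [ 21.8  20.  -10.4  -0.  -59.6 -11.4]
t 12.53 tcp [0.5757 0.0618 0.1717] along(A) 12.1 lat 0.7 z 0.1717 w mm 24.6
F along 3.4 lat -0.0 z -2.9 M [ 0.92  0.43 -0.06] q [ 22.1  19.9 -10.4  -0.1 -59.6 -11.6]
t 12.78 tcp [0.5757 0.0618 0.1717] along(A) 12.2 lat 0.8 z 0.1717 w mm 25.1
F along 1.9 lat -1.2 z -4.7 M [ 0.72  0.05 -0.1 ] q [ 22.1  19.9 -10.5  -0.  -59.6 -11.7]
```

The force reversed at 23.5 mm of travel, which looks like the snap. I'll check the picture.

```bash
python3 - <<'E'
from h import *
c=capture("scene");cv2.imwrite("pics/s6.png",cv2.resize(c["img"][160:215,300:370],None,fx=10,fy=10,interpolation=cv2.INTER_CUBIC))
E
```

```text
(no output)
```

View pics/s6.png

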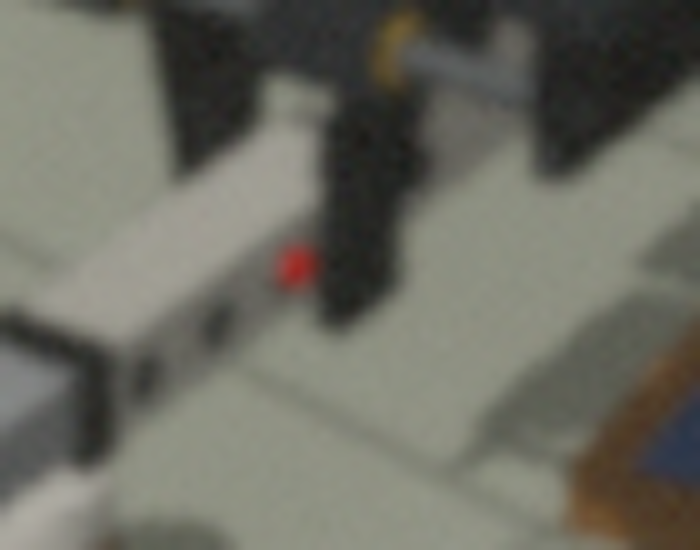

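The red button stands out at (297,267) in the crop, in the next hole, with two empty holes left towards the stand. Now the check push, in small steps.

```bash
python3 -m crank '[{"delta_rot":[0,0,0],"linear":[0.001,0,0],"gripper":0},{"delta_rot":[0,0,0],"linear":[0.001,0,0],"gripper":0},{"delta_rot":[0,0,0],"linear":[0,0,0],"gripper":0}]' >/dev/null; python3 st.py|head -2
python3 -m crank '[{"delta_rot":[0,0,0],"linear":[0.001,0,0],"gripper":0},{"delta_rot":[0,0,0],"linear":[0,0,0],"gripper":0}]' >/dev/null; python3 st.py|head -2
```

```text
t 13.2 tcp [0.5757 0.0615 0.1717] along(A) 11.9 lat 0.8 z 0.1717 w mm 25.0
F along 10.1 lat 0.2 z -2.6 M [ 2.77  0.71 -0.04] q [ 22.   19.9 -10.4  -0.2 -59.6 -11.5]
t 13.45 tcp [0.5758 0.0614 0.1717] along(A) 11.7 lat 0.7 z 0.1717 w mm 24.9
F along 13.8 lat -0.2 z -2.9 M [ 3.53  1.03 -0.05] q [ 22.   19.9 -10.4  -0.3 -59.6 -11.4]
```

```bash
python3 -m crank '[{"delta_rot":[0,0,0],"linear":[0.001,0,0],"gripper":0},{"delta_rot":[0,0,0],"linear":[0,0,0],"gripper":0}]' >/dev/null; python3 st.py|head -2
python3 -m crank '[{"delta_rot":[0,0,0],"linear":[0.0004,0,0],"gripper":0},{"delta_rot":[0,0,0],"linear":[0,0,0],"gripper":0}]' >/dev/null; python3 st.py|head -2
```

```text
t 13.7 tcp [0.5758 0.0613 0.1717] along(A) 11.6 lat 0.8 z 0.1717 w mm 25.1
F along 15.8 lat 0.3 z -2.0 M [ 4.26  1.39 -0.04] q [ 21.9  19.9 -10.4  -0.4 -59.6 -11.3]
t 13.95 tcp [0.5758 0.0612 0.1717] along(A) 11.6 lat 0.7 z 0.1717 w mm 24.6
F along 18.2 lat 1.6 z -0.9 M [ 4.59  1.48 -0.05] q [ 21.9  19.9 -10.3  -0.4 -59.6 -11.2]
```

```bash
python3 -m crank '[{"delta_rot":[0,0,0],"linear":[0.0003,0,0],"gripper":0},{"delta_rot":[0,0,0],"linear":[0,0,0],"gripper":0}]' >/dev/null; python3 st.py|head -2
python3 -m crank '[{"delta_rot":[0,0,0],"linear":[0,0,0],"gripper":0},{"delta_rot":[0,0,0],"linear":[0,0,0],"gripper":0}]' >/dev/null; python3 st.py|head -2
python3 -m crank '[{"delta_rot":[0,0,0],"linear":[0,0,0],"gripper":0},{"delta_rot":[0,0,0],"linear":[0,0,0],"gripper":0}]' >/dev/null; python3 st.py|head -2
```

```text
t 14.2 tcp [0.5758 0.0612 0.1717] along(A) 11.5 lat 0.7 z 0.1717 w mm 24.6
F along 17.8 lat 1.9 z -1.0 M [ 4.81  1.52 -0.06] q [ 21.9  19.9 -10.3  -0.4 -59.6 -11.2]
t 14.45 tcp [0.5758 0.0612 0.1717] along(A) 11.6 lat 0.7 z 0.1717 w mm 25.0
F along 18.2 lat 0.5 z -2.5 M [ 4.86  1.59 -0.08] q [ 21.9  19.9 -10.3  -0.4 -59.6 -11.2]
t 14.7 tcp [0.5758 0.0612 0.1717] along(A) 11.5 lat 0.8 z 0.1717 w mm 24.6
F along 19.4 lat 0.4 z -1.5 M [ 4.85  1.62 -0.07] q [ 21.9  19.9 -10.3  -0.4 -59.6 -11.2]
```

```bash
python3 -m crank '[{"delta_rot":[0,0,0],"linear":[0.0002,0,0],"gripper":0},{"delta_rot":[0,0,0],"linear":[0,0,0],"gripper":0},{"delta_rot":[0,0,0],"linear":[0,0,0],"gripper":0}]' >/dev/null; python3 st.py|head -2
python3 -m crank '[{"delta_rot":[0,0,0],"linear":[-0.001,0,0],"gripper":0},{"delta_rot":[0,0,0],"linear":[-0.001,0,0],"gripper":0},{"delta_rot":[0,0,0],"linear":[-0.001,0,0],"gripper":0},{"delta_rot":[0,0,0],"linear":[-0.001,0,0],"gripper":0},{"delta_rot":[0,0,0],"linear":[0,0,0],"gripper":0}]' >/dev/null; python3 st.py|head -2
```

```text
t 15.07 tcp [0.5758 0.0612 0.1717] along(A) 11.5 lat 0.7 z 0.1717 w mm 25.0
F along 18.6 lat 0.9 z -1.2 M [ 5.04  1.63 -0.08] q [ 21.9  19.9 -10.3  -0.4 -59.6 -11.2]
t 15.7 tcp [0.5757 0.0616 0.1717] along(A) 12.0 lat 0.8 z 0.1717 w mm 24.8
F along 7.0 lat -0.7 z -2.9 M [ 1.8   0.31 -0.03] q [ 22.1  19.9 -10.5  -0.1 -59.6 -11.6]
```

```bash
python3 -m crank '[{"delta_rot":[0,0,0],"linear":[-0.0008,0,0],"gripper":0},{"delta_rot":[0,0,0],"linear":[-0.0006,0,0],"gripper":0},{"delta_rot":[0,0,0],"linear":[0,0,0],"gripper":0}]' >/dev/null; python3 st.py|head -2
```

```text
t 16.07 tcp [0.5757 0.0618 0.1717] along(A) 12.2 lat 0.8 z 0.1717 w mm 24.7
F along 2.3 lat -2.3 z -5.8 M [ 0.86 -0.42  0.02] q [ 22.2  19.9 -10.5   0.  -59.6 -11.7]
```

Nearly unloaded. I'll open the gripper, then rise.

```bash
python3 -m crank '[{"delta_rot":[0,0,0],"linear":[-0.0004,0,0],"gripper":30},{"delta_rot":[0,0,0],"linear":[0,0,0],"gripper":45},{"delta_rot":[0,0,0],"linear":[0,0,0],"gripper":70},{"delta_rot":[0,0,0],"linear":[0,0,0],"gripper":85},{"delta_rot":[0,0,0],"linear":[0,0,0],"gripper":85}]' >/dev/null; python3 st.py|head -2
python3 -m crank '[{"delta_rot":[0,0,0],"linear":[0,0,-0.01],"gripper":85},{"delta_rot":[0,0,0],"linear":[0,0,-0.02],"gripper":85},{"delta_rot":[0,0,0],"linear":[0,0,-0.03],"gripper":85},{"delta_rot":[0,0,0],"linear":[0,0,-0.03],"gripper":85},{"delta_rot":[0,0,0],"linear":[0,0,-0.03],"gripper":85},{"delta_rot":[0,0,0],"linear":[0,0.03,-0.01],"gripper":85},{"delta_rot":[0,0,0],"linear":[0,0.04,0],"gripper":85},{"delta_rot":[0,0,0],"linear":[0,0.04,0],"gripper":85},{"delta_rot":[0,0,0],"linear":[0,0.04,0],"gripper":85},{"delta_rot":[0,0,0],"linear":[0,0.03,0],"gripper":85}]' >/dev/null; python3 st.py|head -2
python3 - <<'E'
from h import *
c=capture("top");cv2.imwrite("pics/t7.png",cv2.resize(c["img"][130:290,150:490],None,fx=2.3,fy=2.3,interpolation=cv2.INTER_CUBIC))
c=capture("scene");cv2.imwrite("pics/s7.png",cv2.resize(c["img"][140:290,250:450],None,fx=4,fy=4,interpolation=cv2.INTER_CUBIC))
E
```

```text
t 16.7 tcp [0.5753 0.0622 0.1721] along(A) 12.6 lat 1.0 z 0.1721 w mm 58.3
F along 0.1 lat 0.1 z 1.2 M [ 0.02  0.12 -0.03] q [ 22.2  19.9 -10.5   0.  -59.6 -11.8]
t 17.95 tcp [0.3969 0.0292 0.3029] along(A) 12.4 lat 182.5 z 0.3029 w mm 74.0
F along 0.1 lat -0.1 z 0.9 M [-0.01  0.09  0.  ] q [ 27.9  -4.3 -20.    0.  -74.1 -17.4]
```

View pics/t7.png

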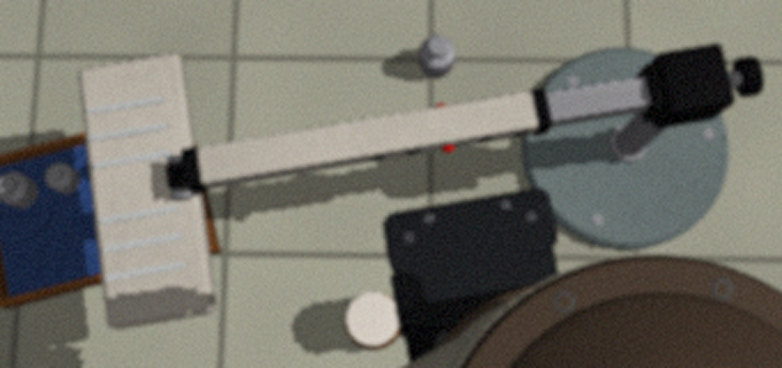

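View pics/s7.png

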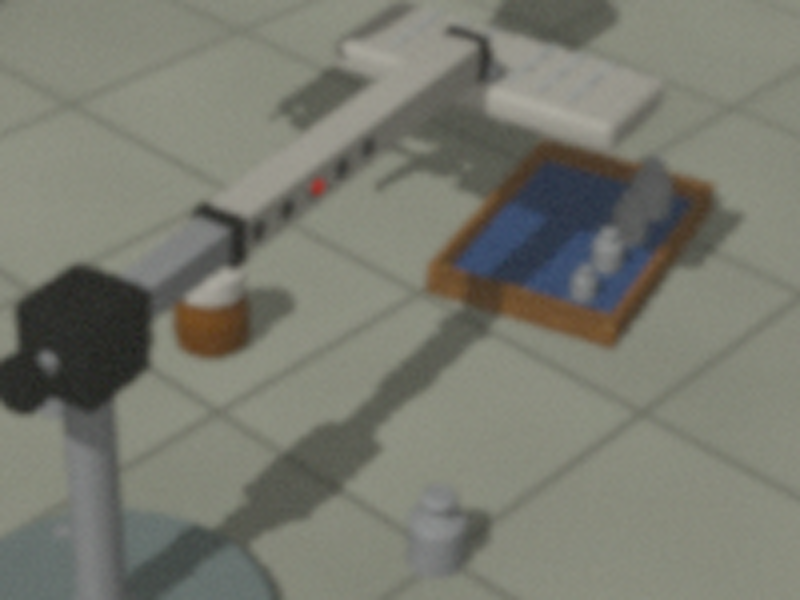

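```bash
python3 - <<'E'
from st import *
c=capture("top"); im0=cv2.imread("pics/top0.png"); im1=c["img"]
al=np.arange(-.15,-.05,.0005); P=np.array([A+a*u for a in al]); P[:,2]=.2025
uv=proj(c,P).astype(np.float32)
for n,im in(("before",im0),("after",im1)):
    g=cv2.GaussianBlur(cv2.cvtColor(im,cv2.COLOR_BGR2GRAY),(3,3),0)
    l=cv2.remap(g,uv[:,0].reshape(1,-1),uv[:,1].reshape(1,-1),cv2.INTER_LINEAR)[0].astype(float)
    d=np.gradient(l); print(n,"collar outer edge",1e3*al[np.argmax(d)],"inner edge",1e3*al[np.argmin(d)])
    b,gg,rr=[im[165:205,325:365,i].astype(int) for i in range(3)]
    m=(rr-np.maximum(b,gg)>30); k,L,st,ce=cv2.connectedComponentsWithStats(m.astype(np.uint8)); print([(st[i,4],(ce[i]+[325,165]).round(1)) for i in range(1,k)])
d=cv2.absdiff(cv2.GaussianBlur(im0,(5,5),0),cv2.GaussianBlur(im1,(5,5),0)).max(2)
for n,(x,y) in dict(jar=(312,268),small=(340,153)).items(): print(n,d[y-16:y+16,x-14:x+14].max())
E
```

```text
before collar outer edge -91.49999999999994 inner edge -100.49999999999996
[(np.int32(5), array([341.2, 175.4])), (np.int32(21), array([344.8, 193.9]))]
after collar outer edge -67.99999999999991 inner edge -77.49999999999993
[(np.int32(6), array([341. , 175.5])), (np.int32(22), array([344.7, 193.9]))]
jar 120
small 27
```

Both buttons stand out as far as before (red blobs of 5 and 21 px before, 6 and 22 px after), and the collar has moved about 23.5 mm by camera. That fits one 25 mm pitch less the play, with the sleeve resting on the stand side after the push. I'm handing the job in.

```bash
python3 - <<'E'
from station import r,workorder
print(workorder.finish_job(), r.sense()["time_s"])
E
```

```text
the job is handed in; nothing more can be done
the job is handed in; nothing more can be done
```

The lamp is locked one hole further out, the gripper has let go and stands clear, and I handed the job in at about 18 s.

- **Pinch and draw:** I pinched both buttons flush, with the gripper closed to 25 mm at the fixed 30 N. The sleeve drew out slowly. The pull peaked at about 15 N as the noses dived after about 4 mm, then fell to about 6 N.
- **Lock check:** At about 23.5 mm of travel the sleeve snapped in. I pressed it back towards the stand, holding about 18–19 N (highest reading 19.4 N). It did not slip out. I then unloaded to about 2 N and opened.
- **Last pictures:** Both buttons stand out as they did at the start. Two empty hole pairs remain on the stand side and two on the outer side, so it is the next pair. The jar and the small weight are where they were.
- **Disagreement:** The camera and the arm both put the sleeve's travel at about 23.5 mm, not 25 mm. That would put its origin at about 98.5 mm from the post, 0.5 mm below the allowed 99 to 101 mm. I took this to be the sleeve resting at the stand-side end of its play after the push, plus measuring error, and did not correct it.
- **Not seen at the end:** The arm hid the large weight in the last pictures. The gripper never went lower than about 170 mm, well above it.

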